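# Set up the brake shoe grinder and start it

## Task

Set up the shoe grinder for a finishing pass. Lay the relined brake shoe (the one with the thick riveted lining) in the fixture on its saddle between the two posts, lining facing the grinding wheel, lowering it rather than dropping it, let go of it and close the toggle clamp on it by swinging the handle all the way down; then lift the feed lever out of its notch (near right corner of the H-shaped gate), take it through the gate to the diagonally opposite notch (far left) and let it drop in. Last, press the start button (the small flat one beside the mushroom-headed stop) and let go; leave the bare shoe, the spray can and the rivet tin where they are.

Things in the scene. Friction and masses are not known exactly. Their poses are not given: they have to be found in the camera images.
- grinder: fixed grey-green bench shoe grinder: bed 500 x 230 mm with a round swing table (top 45 mm up), abrasive wheel (near face at x = 178 mm) and 240 mm tall motor at its far end, feed gearbox 200 x 300 mm on its left, 142 tall. Origin on the bench under the swing table's centre; x to the wheel, y to the gearbox, z up. Nest, gate, clamp and buttons share these axes
- nest (a point): where the shoe's origin must be, axes along the grinder's (x = 75, z = 50 mm in its frame). Fixture: steel saddle, radius 58 to 90 mm about the grinder's z, +-38 deg, top 72 mm up: the web rests on it, the rim hangs round it with 4 mm play, 5 mm clear of the table. 16 mm tapered posts, 84 mm high, at x = 29, y = +-69 mm beyond the web's ends (4 mm play)
- shoe: relined brake shoe lying on its side, 0.35 to 0.6 kg: arc +-55 deg about x = -75 mm of its frame, 175 mm end to end. Rim radius 94 to 98 mm with dark riveted lining to 107 mm (13 mm together), z = 0 to 50 mm; inside it a flat web, radius 62 to 94 mm, z = 22 to 28. Origin on the underside, 25.5 mm inside the rim's middle; x outward through the lining's middle, z up
- shoe_grip (a point): middle of the rim's upper edge on the shoe (x = 25.5, z = 50 mm in its frame): pinch the 13 mm rim and lining here, one finger inside and one outside the arc (closing along the shoe's x); 22 mm deep above the web for the inner finger
- clamp_handle (a joint): toggle clamp handle (rad), on the robot's side of the saddle: 0 = open (handle steep, hold-down arm standing up, both reaching 175 mm above the bench), 1.15 = closed (handle nearly level towards the grinder's -x, arm level, pad on the web); starts at 0. Stays where left; takes under 10 N at the grip, most as the pad meets the web in the last quarter
- clamp_hinge (a point): hinge of that handle (axis along the grinder's y): x = -30, y = 0, z = 72 mm in the grinder's frame
- clamp_grip (a point): point on the axis of the handle's round 21 mm rubber grip, 75 mm from the hinge; the grip runs from 26 to 101 mm. At joint value q the handle points to the grinder's -x, raised 1.32 - q rad above level
- clamp_pad: rubber pad, 21 mm across, on a stiff spring at the end of the hold-down arm, 68 mm from the arm's hinge; closed, it presses on the web with about 9 N. Origin at the arm's hinge, x along the arm
- feed_knob (a point): centre of the black 38 mm ball on the feed lever: a 10 mm rod, its pivot in the gearbox 114 mm below the gate plate's top under the gate's middle, the ball 195 mm from the pivot when down. It lifts along its own length up to 38 mm, against 5 to 7 N of weight and spring, and drops by itself when let go
- gate_centre (a point): middle of the H gate at the plate's top (156 mm up; plate 120 x 110 x 14 mm). Lanes along x at y = -22 and +22 mm, joined by a cross slot along y at x = 0; slots 15 mm wide. At each lane end, x = +-30 mm, a 30 mm square notch where the rod's 25 mm collar sits 12 mm deep. Ball centre with the lever down in a notch: 51 mm in x, 38 mm in y (the notch's side), 70 mm up from here
- notch_goal (a point): centre of the far left notch at the plate's top, x = +30, y = +22 mm from gate_centre: the lever must end here. It starts in the near right notch (-30, -22). The collar is too wide for the slots: lift the lever by 15 to 30 mm along its length to leave a notch and keep it up until over the next
- feed_swing (a joint): lever's tilt (rad) towards the grinder's +x: about 0 in the start notch, 0.27 over the cross slot, 0.54 in a far notch
- feed_cross (a joint): lever's tilt (rad) towards the grinder's +y: about 0 in a right notch, 0.39 in a left notch
- feed_lift (a joint): how far the lever is lifted along its length (m): 0 = down in a notch; 0.003 to 0.012 with its collar resting on the plate
- start (a joint): travel of the start button (m), 0 = out, 0.006 = fully down (5 N). It springs back
- start_top (a point): middle of the start button's top: black, 26 mm across in a 42 mm steel bezel, 182 mm above the bench, facing up, on the station left of the gate. The mushroom head 60 mm beyond it (+y), 42 mm across and 193 mm up, is the stop button
- bare_shoe: the other brake shoe: same 175 mm arc but rusty bare steel, its rim only 4 mm thick with no lining; bystander (it and the relined shoe swap places)
- spray_can: spray can, 64 mm across, 190 mm tall, upright right of the wheel; bystander
- rivet_tin: open steel tin of copper rivets, 72 mm across, 55 mm tall, behind the gearbox; bystander

How it is judged:
By the outcome, as a careful person would: the job done as asked, in the order asked, and still so for the second after the job is handed in, with the robot touching nothing.
It also fails if it takes over 64 s, if anything falls off the work surface, if the arm or the gripper's body presses on something with over 40 N, if the wrist force passes 120 N, or if a joint passes its speed limit or range.

## Robot

A 7-joint arm with a two-finger parallel gripper is mounted at the origin on the work surface. World frame = base frame: x ahead of the robot, y to its left, z up, the work surface at z = 0. Lengths are in mm, angles in rad, forces in N, time in s.
With the tool pointing down it reaches from about 400 to 900 mm from the base axis. Payload 5.6 kg.
Tool frame: the origin (TCP) lies midway between the tips of the shut fingers; the grasp point (between the pads) lies 19 mm behind it; x points along the fingers, y is the direction in which the jaws open and shut, and the axes are right-handed (so a half turn about x gives the same grasp; the last joint's range is limited). The gripper opens to 92 mm and grips with 3 to 60 N. Pads are 20 mm wide; open, the fingers measure 128 mm over their backs; the gripper's body (75 mm by 189 mm) begins 69 mm behind the grasp point.
Start: joints at [-1.298, 0.468, -0.012, 1.603, 0.006, 1.071, -0.056], TCP at [201.916, 617.85, 214.592] pointing down, gripper open.
Joint ranges: [-2.53, 2.53], [-0.31, 2.02], [-1.57, 1.55], [0.28, 2.44], [-1.29, 4.43], [0.15, 1.84], [-2.92, 2.92]. Speed limits (rad/s): [2.57, 2.57, 3.14, 3.14, 3.14, 3.14, 3.14].

## Interface

Orientations are given as a rotation vector (axis times angle).
In Python, from cell import robot, grip, kin, viewer gives the robot as it stands. Calls block until the motion is done:
- robot.movep(position, orientation): joint-space move of the TCP to a pose.
- robot.servo_line(position, feed=150, rotation=None): straight line of the TCP; rotation=None keeps the orientation; feed is the mean speed in mm/s.
- robot.goto_joints(angles): joint-space move.
- grip(opening, newtons=None): opening from 0.0 (shut) to 1.0 (fully open); newtons is the grip in N (None keeps the last); returns when the fingers have stopped.
- robot.hold(seconds).
- kin.ik(position, orientation): joint angles nearest the present ones, or None.
- robot.observe(): the state.
- viewer.read_camera(name): name is "side" or "top" or "wrist"; returns the picture (384x512x3 uint8, red, green, blue); there is no depth.
- viewer.camera_info(name): a dict with "camera_matrix" (3x3 intrinsics, pixels), "R" (3x3) and "t" (3): a world point X has camera coordinates R X + t. Camera axes: x right, y down, z forward; pixel columns grow to the right and rows downward; lengths in mm; the calibration is good to about 2 mm. A picture is of the moment at which its call begins: read the wrist's pose just before it. camera_info takes no time and is no camera call; for the wrist camera it gives the pose at the moment of the call.
A pose or a line that the arm cannot do raises robot.IKError and nothing moves.
- robot.job_done(): hands the job in, once; it reports no verdict.
Trained networks look in the newest picture that a camera, given by its name, has taken for a name from the list of things; names that differ only in an ending like _2 or _b are one class to them, and where a whole thing is asked for, a point or a joint stands for the part that bears it (a point fixed in the world has none). Each returns a list of dicts, best first, with "confidence" (0 to 1); they miss things now and then, are a little off and sometimes report something else, mostly with a low value. They report only what shows in the picture. A call takes as long as a camera call.
- viewer.silhouettes(name, camera): "mask" (384x512 bool, what is visible of it).
- viewer.pinpoint(name, camera): "at" ([x, y, z] in mm, in the coordinates of the camera as it stood for that picture, good to about 4 mm: a listed point, or the origin of a listed thing).
The state is a dict: "t": time; "joints": joint angles; "joint_velocities": joint speeds; "joint_torque": joint torques, N m; "tcp_pos": TCP position; "tcp_rot": TCP orientation; "contact_force": force on the tool from outside, world axes, zero at the start; "wrist_torque": the same for the moment, N m; "grip_width": opening from 0.0 (shut) to 1.0 (fully open).
Only numpy, scipy, OpenCV 4.12 (cv2) and the standard library are available. Lean on these libraries where they do the work, as an engineer would, in place of code of your own. Each camera call takes 0.05 s, during which the arm holds its last target. There are 200 camera calls.

## Working session

There is one attempt and no reset: what is moved stays moved. The work goes in short steps, each a Python script; the robot and the scene stay as the last script left them, time stands still between calls to the robot, and variables do not carry over. Pictures are saved under pics/ and viewed, about 8 in all and at most 12, crops included, and the job is handed in when it is done.

```bash
ls; mkdir -p pics; cat > h.py <<'E'
import numpy as np, cv2
from cell import robot, grip, kin, viewer
from scipy.spatial.transform import Rotation as R
def world(at,ci): return np.array(ci["R"]).T@(np.array(at)-np.array(ci["t"]))
def pix(X,ci):
    c=np.array(ci["R"])@np.array(X)+np.array(ci["t"]); p=np.array(ci["camera_matrix"])@c; return p[:2]/p[2]
E
python3 - <<'E'
from h import *
print(robot.observe()['t'])
ims=[]
for c in ("side","top","wrist"):
    ci=viewer.camera_info(c); im=viewer.read_camera(c); cv2.imwrite(f"pics/{c}0.png",im[:,:,::-1])
    C=-np.array(ci["R"]).T@np.array(ci["t"]); print(c,C.round(),np.array(ci["camera_matrix"])[0,0])
    for n in ("grinder","nest","shoe","shoe_grip","clamp_hinge","clamp_grip","feed_knob","gate_centre","notch_goal","start_top","bare_shoe","spray_can","rivet_tin"):
        r=viewer.pinpoint(n,c)
        print(n,[(world(d["at"],ci).round(1).tolist(),round(d["confidence"],2)) for d in r[:2]])
print(robot.observe()['t'])
E
```

```text
pics
0.0
side [-110. -723. 1089.] 455.7823329820737
grinder [([552.8, -43.1, 0.2], 0.82)]
nest [([631.8, -44.7, 51.8], 0.69)]
shoe [([420.3, -350.7, 4.3], 0.81), ([517.3, -32.9, 72.0], 0.5)]
shoe_grip [([442.6, -350.6, 45.9], 0.78)]
clamp_hinge [([524.0, -33.1, 72.4], 0.68), ([597.0, -306.3, -0.1], 0.15)]
clamp_grip [([499.5, -35.0, 141.0], 0.56)]
feed_knob [([485.5, 141.0, 230.1], 0.65)]
gate_centre [([541.4, 179.7, 158.1], 0.63)]
notch_goal [([571.1, 194.8, 155.4], 0.71), ([630.9, -45.6, 53.1], 0.24)]
start_top [([551.4, 299.0, 182.3], 0.4)]
bare_shoe [([594.6, -306.0, 0.6], 0.8)]
spray_can [([751.6, -292.5, -5.2], 0.55), ([539.0, 182.5, 157.6], 0.35)]
rivet_tin [([746.9, 321.5, -0.5], 0.83)]
top [ 373.  -23. 1075.] 405.79135856307727
grinder [([557.5, -40.6, 1.3], 0.62)]
nest [([629.4, -42.2, 49.9], 0.91), ([547.5, 177.7, 152.9], 0.65)]
shoe [([420.2, -353.0, 2.2], 0.96)]
shoe_grip [([449.1, -345.5, 48.4], 0.57)]
clamp_hinge [([524.8, -38.2, 77.8], 0.76), ([504.3, -34.5, 145.6], 0.18)]
clamp_grip [([504.0, -33.2, 147.5], 0.61), ([629.8, -43.1, 48.4], 0.16)]
feed_knob [([488.0, 140.8, 227.6], 0.84), ([600.1, -311.5, 2.4], 0.71)]
gate_centre [([548.9, 176.5, 156.7], 0.96)]
notch_goal [([579.9, 194.1, 157.7], 0.77)]
start_top [([599.3, -311.4, 5.0], 0.56), ([556.4, 294.2, 185.9], 0.4)]
bare_shoe [([598.5, -312.3, 2.6], 0.87)]
spray_can [([751.7, -288.4, -1.9], 0.69), ([566.7, -41.9, 88.8], 0.22)]
rivet_tin [([752.6, 316.0, 5.5], 0.7), ([577.9, 193.3, 160.0], 0.55)]
wrist [124. 643. 386.] 286.6266894451237
grinder []
nest []
shoe []
shoe_grip []
clamp_hinge []
clamp_grip []
feed_knob []
gate_centre []
notch_goal []
start_top []
bare_shoe []
spray_can []
rivet_tin []
2.1
```

```bash
python3 -c "
import cv2,numpy as np
a=[cv2.imread(f'pics/{c}0.png') for c in ('side','top','wrist')]
cv2.imwrite('pics/a.png',cv2.resize(np.vstack([np.hstack(a[:2]),np.hstack([a[2],a[2]*0])]),(800,600),interpolation=cv2.INTER_AREA))"
```

```text
(no output)
```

View pics/a.png

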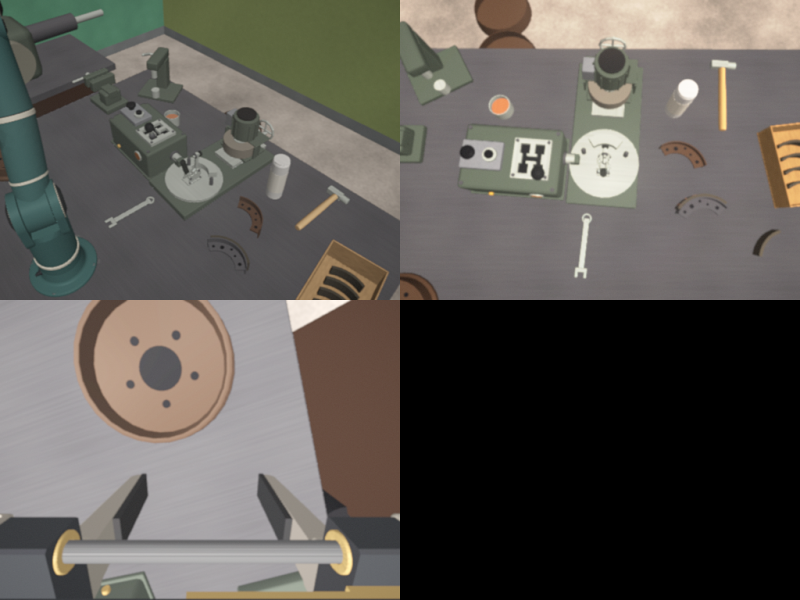

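```bash
python3 - <<'E'
from h import *
o=robot.observe(); M=R.from_rotvec(o['tcp_rot']).as_matrix(); print(M.round(2))
ci=viewer.camera_info("wrist"); Rc=np.array(ci["R"]); print((M.T@Rc.T).round(3), (M.T@(-Rc.T@np.array(ci["t"])-o['tcp_pos'])).round(1))
from itertools import product
def down(yaw): # jaw axis y at yaw, x down
    y=np.array([np.cos(yaw),np.sin(yaw),0]);x=np.array([0,0,-1.]);return R.from_matrix(np.c_[x,y,np.cross(x,y)]).as_rotvec()
for yaw in np.arange(-180,180,45):
  for p in ([600,-40,330],[600,100,380],[430,-300,250]):
    j=kin.ik(p,down(np.radians(yaw)));print(yaw,p,None if j is None else np.round(j,2))
E
```

```text
[[ 0.    0.31  0.95]
 [ 0.    0.95 -0.31]
 [-1.    0.    0.  ]]
[[-0.    -0.29   0.957]
 [ 1.    -0.     0.   ]
 [ 0.     0.957  0.29 ]] [-171.1   -0.8  -82. ]
-180 [600, -40, 330] [-0.89  0.58  1.36  1.64 -0.58  1.39 -2.6 ]
-180 [600, 100, 380] [ 0.6   0.62 -1.32  1.44  0.59  1.53  2.46]
-180 [430, -300, 250] [-0.48  0.5   1.37  1.92 -0.53  1.17 -2.05]
-135 [600, -40, 330] [-0.89  0.58  1.36  1.64 -0.58  1.39 -1.81]
-135 [600, 100, 380] [-1.11  0.55  1.36  1.55 -0.54  1.48 -2.09]
-135 [430, -300, 250] [-0.48  0.5   1.37  1.92 -0.53  1.17 -1.26]
-90 [600, -40, 330] [-0.68  0.38  0.92  1.63 -0.31  1.29 -1.27]
-90 [600, 100, 380] [-0.82  0.33  0.8   1.53 -0.24  1.38 -1.57]
-90 [430, -300, 250] [-0.35  0.34  1.11  1.92 -0.35  1.09 -0.67]
-45 [600, -40, 330] [-0.57  0.34  0.77  1.63 -0.24  1.27 -0.55]
-45 [600, 100, 380] [-0.72  0.31  0.66  1.53 -0.19  1.37 -0.83]
-45 [430, -300, 250] [-0.38  0.36  1.16  1.92 -0.38  1.1   0.15]
0 [600, -40, 330] [-0.54  0.33  0.71  1.62 -0.22  1.27  0.22]
0 [600, 100, 380] [-0.68  0.3   0.61  1.53 -0.17  1.37 -0.06]
0 [430, -300, 250] [-0.31  0.32  1.05  1.92 -0.31  1.08  0.87]
45 [600, -40, 330] [-0.52  0.33  0.68  1.62 -0.21  1.27  0.99]
45 [600, 100, 380] [-0.59  0.29  0.48  1.52 -0.14  1.37  0.69]
45 [430, -300, 250] [-0.41  0.39  1.21  1.92 -0.4   1.11  1.75]
90 [600, -40, 330] [-0.47  0.32  0.62  1.62 -0.19  1.27  1.76]
90 [600, 100, 380] [-0.51  0.28  0.38  1.51 -0.11  1.37  1.44]
90 [430, -300, 250] [-0.34  0.34  1.1   1.92 -0.34  1.09  2.47]
135 [600, -40, 330] [-0.34  0.3   0.45  1.61 -0.14  1.26  2.49]
135 [600, 100, 380] [-0.42  0.28  0.26  1.51 -0.07  1.36  2.2 ]
135 [430, -300, 250] [ 1.27  0.36 -0.89  1.83  0.31  1.1   2.63]
```

```bash
cat >> h.py <<'E'
def down(yaw,tilt=None): # jaw axis y at yaw, x down, z = x cross y
    y=np.array([np.cos(yaw),np.sin(yaw),0]);x=np.array([0,0,-1.]);return R.from_matrix(np.c_[x,y,np.cross(x,y)]).as_rotvec()
def snap(c,fn,names):
    ci=viewer.camera_info(c); im=viewer.read_camera(c); cv2.imwrite(f"pics/{fn}.png",im[:,:,::-1])
    np.savez(f"pics/{fn}.npz",K=ci["camera_matrix"],R=ci["R"],t=ci["t"])
    for n in names: print(c,n,[(world(d["at"],ci).round(1).tolist(),round(d["confidence"],2)) for d in viewer.pinpoint(n,c)[:2]])
    return ci
E
python3 - <<'E'
from h import *
az=np.radians(72); r=643
q=np.array(kin.ik([r*np.cos(az),r*np.sin(az),400],robot.observe()['tcp_rot']))
print(q.round(2)); q[0]=-np.radians(5)+ (q[0]+az); print(q.round(2))
robot.goto_joints(q); o=robot.observe(); print(o['t'],o['tcp_pos'],R.from_rotvec(o['tcp_rot']).as_matrix().round(2))
N=["grinder","nest","clamp_hinge","clamp_grip","feed_knob","gate_centre","notch_goal","start_top"]
ci=snap("wrist","w1",N)
p=o['tcp_pos'].copy() if hasattr(o['tcp_pos'],'copy') else list(o['tcp_pos'])
robot.servo_line([620,-40,330],feed=200); ci=snap("wrist","w2",N[:4])
robot.goto_joints(kin.ik([500,-330,330],robot.observe()['tcp_rot'])); ci=snap("wrist","w3",["shoe","shoe_grip","bare_shoe"])
for c in("wrist","top","side"):
    m=viewer.silhouettes("shoe",c); print([ (d['confidence'],d['mask'].sum(),np.argwhere(d['mask']).mean(0).round()) for d in m[:2]]); np.save(f"pics/m_{c}.npy",m[0]['mask'])
for c in ("top","side"):
    ci=viewer.camera_info(c); np.savez(f"pics/{c}.npz",K=ci["camera_matrix"],R=ci["R"],t=ci["t"])
print(robot.observe()['t'],robot.observe()['joints'])
a=[cv2.imread(f'pics/{c}.png') for c in ('w1','w2','w3')]
cv2.imwrite('pics/b.png',cv2.resize(np.vstack([np.hstack(a[:2]),np.hstack([a[2],a[2]*0])]),(800,600),interpolation=cv2.INTER_AREA))
E
```

```text
[-1.31  0.34 -0.    1.37  0.    1.43 -0.05]
[-0.14  0.34 -0.    1.37  0.    1.43 -0.05]
4.7083 [640.3287757   57.45160189 399.66489064] [[-0.    1.    0.09]
 [ 0.    0.09 -1.  ]
 [-1.   -0.   -0.  ]]
wrist grinder [([556.2, -40.7, 2.2], 0.89)]
wrist nest [([627.9, -44.6, 47.3], 0.88)]
wrist clamp_hinge [([526.0, -35.9, 77.2], 0.73)]
wrist clamp_grip [([505.0, -37.2, 143.9], 0.59)]
wrist feed_knob [([491.8, 140.8, 224.0], 0.57)]
wrist gate_centre [([543.3, 175.7, 161.0], 0.75)]
wrist notch_goal [([573.2, 197.5, 157.7], 0.67)]
wrist start_top []
wrist grinder [([553.9, -39.4, 1.6], 0.86)]
wrist nest []
wrist clamp_hinge [([521.9, -37.2, 74.0], 0.83)]
wrist clamp_grip [([506.7, -40.7, 144.0], 0.63)]
wrist shoe [([421.5, -352.0, 1.5], 0.89)]
wrist shoe_grip [([448.8, -351.0, 50.1], 0.86)]
wrist bare_shoe [([597.9, -311.9, 3.4], 0.58)]
[(0.82, np.int64(2745), array([162., 209.]))]
[(0.83, np.int64(1272), array([261., 385.]))]
[(0.71, np.int64(1226), array([320., 293.]))]
7.7083 [ 0.39117393  0.28547106  0.17146966  1.60367138 -0.05151984  1.2560629
  0.66030229]
```

View pics/b.png

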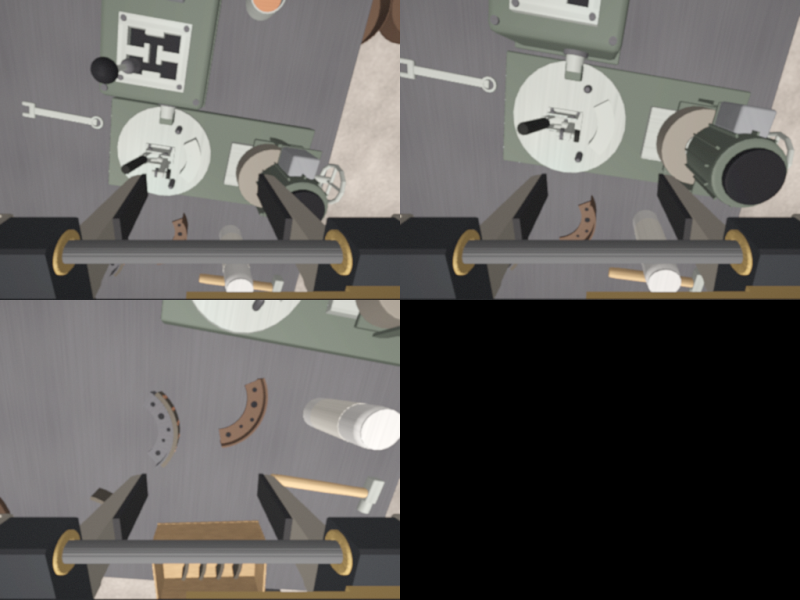

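```bash
cat > fit.py <<'E'
import numpy as np, cv2
from scipy.optimize import minimize
# grinder yaw from long lines
for f in ("w1","w2","top0","side0"):
    im=cv2.imread(f"pics/{f}.png",0); c=np.load(f"pics/{f.replace('0','')}.npz")
    L=cv2.createLineSegmentDetector().detect(im)[0][:,0]
    out=[]
    for x1,y1,x2,y2 in L:
        n=np.hypot(x2-x1,y2-y1)
        if n<45: continue
        P=[]
        for u,v in((x1,y1),(x2,y2)):
            d=c["R"].T@np.linalg.solve(c["K"],[u,v,1]); C=-c["R"].T@c["t"]; P.append(C+d*(40-C[2])/d[2])
        d=P[1]-P[0]; a=(np.degrees(np.arctan2(d[1],d[0]))+45)%90-45
        if abs(a)<8 and 200<P[0][0]<900: out.append((round(n),round(a,2),P[0][:2].round().astype(int).tolist(),P[1][:2].round().astype(int).tolist()))
    print(f,*sorted(out,reverse=True)[:9],sep="\n  ")
# shoe fit
th=np.radians(np.linspace(-55,55,23))
def arc(r,z): return np.c_[r*np.cos(th)-75,r*np.sin(th),0*th+z]
def render(p,c,S=4):
    x,y,a=p; ca,sa=np.cos(a),np.sin(a); Rz=np.array([[ca,-sa,0],[sa,ca,0],[0,0,1]])
    m=np.zeros((384*S,512*S),np.uint8)
    pr=lambda X:(lambda q:q[:,:2]/q[:,2:])(((X@Rz.T+[x,y,0])@c["R"].T+c["t"])@c["K"].T)
    def quads(A,B):
        a,b=pr(A),pr(B)
        for i in range(len(a)-1): cv2.fillConvexPoly(m,((np.array([a[i],a[i+1],b[i+1],b[i]])+.5)*S).astype(np.int32),1)
    quads(arc(62,28),arc(94,28));quads(arc(62,22),arc(94,22));quads(arc(94,50),arc(107,50));quads(arc(94,0),arc(94,50));quads(arc(107,0),arc(107,50))
    return cv2.resize(m.astype(np.float32),(512,384),interpolation=cv2.INTER_AREA)
def fit(views,p0):
    def cost(p): return sum((lambda r,m:1-np.minimum(r,m).sum()/np.maximum(r,m).sum())(render(p,c),m) for c,m in views)
    best=min((minimize(cost,[p0[0],p0[1],a],method="Nelder-Mead",options=dict(initial_simplex=[[p0[0],p0[1],a],[p0[0]+8,p0[1],a],[p0[0],p0[1]+8,a],[p0[0],p0[1],a+.2]],maxiter=80)) for a in p0[2]),key=lambda s:s.fun)
    return best.x.round(3),round(best.fun/len(views),3)
if __name__=="__main__":
    V=[(np.load(f"pics/{f}.npz"),np.load(f"pics/m_{m}.npy").astype(np.float32)) for f,m in(("w3","wrist"),("top","top"),("side","side"))]
    for v in (V[:1],V[1:2],V[2:],V): print(fit(v,[421,-351,np.radians([-40,0,40])]))
E
python3 fit.py
```

```text
w1
  (388, np.float64(5.18), [361, -533], [1296, -448])
  (270, np.float64(-4.21), [412, 91], [908, 55])
  (188, np.float64(5.08), [465, -306], [877, -269])
  (137, np.float64(-3.97), [633, 82], [648, 300])
  (125, np.float64(-4.07), [655, 300], [641, 104])
  (104, np.float64(5.36), [490, -386], [727, -364])
  (101, np.float64(4.44), [818, -356], [1049, -338])
  (94, np.float64(-4.11), [600, 252], [448, 263])
  (86, np.float64(-4.16), [591, 112], [601, 250])
w2
  (389, np.float64(4.98), [374, -541], [1192, -470])
  (203, np.float64(-4.14), [593, 73], [908, 50])
  (154, np.float64(-4.24), [404, 115], [627, 98])
  (134, np.float64(4.99), [480, -415], [745, -391])
  (114, np.float64(-4.25), [432, 152], [592, 141])
  (110, np.float64(5.02), [616, -331], [826, -313])
  (93, np.float64(-5.9), [246, 24], [383, 10])
  (88, np.float64(-5.88), [375, 27], [247, 40])
  (80, np.float64(4.46), [844, -383], [1003, -370])
top0
  (122, np.float64(-4.05), [474, 424], [452, 114])
  (113, np.float64(-3.98), [662, 112], [682, 412])
  (108, np.float64(6.9), [686, -603], [413, -636])
  (92, np.float64(6.94
[... 318 characters left out ...]
[438, -599])
  (85, np.float64(0.19), [605, 745], [276, 744])
  (81, np.float64(6.9), [729, -752], [707, -569])
  (76, np.float64(7.06), [698, -578], [719, -747])
  (76, np.float64(-4.17), [577, -163], [859, -183])
  (73, np.float64(6.78), [658, -744], [639, -585])
  (69, np.float64(-0.22), [317, 862], [595, 861])
  (66, np.float64(-4.44), [416, 77], [398, -152])
  (65, np.float64(6.98), [632, -586], [448, -608])
(array([ 4.19497e+02, -3.53340e+02,  1.13000e-01]), np.float64(0.059))
(array([ 4.23148e+02, -3.53429e+02,  1.05000e-01]), np.float64(0.067))
(array([ 4.18306e+02, -3.52277e+02,  8.60000e-02]), np.float64(0.101))
(array([ 4.20125e+02, -3.52450e+02,  1.13000e-01]), np.float64(0.109))
```

```bash
cat > fit2.py <<'E'
import numpy as np, cv2
from scipy.optimize import least_squares
def bp(uv,c,z):
    d=np.linalg.solve(c["K"],np.c_[uv,np.ones(len(uv))].T).T@c["R"]; C=-c["R"].T@c["t"]; return (C+d*((z-C[2])/d[:,2:]))[:,:2]
def px(X,c): p=c["K"]@(c["R"]@np.array(X)+c["t"]); return p[:2]/p[2]
for f in("w1","w2","top0"):
    im=cv2.imread(f"pics/{f}.png"); c=np.load(f"pics/{f.replace('0','')}.npz")
    g=cv2.cvtColor(im,cv2.COLOR_BGR2HSV)
    # rays from centre: radial brightness edge near 115..130
    gray=cv2.GaussianBlur(cv2.cvtColor(im,cv2.COLOR_BGR2GRAY),(3,3),0).astype(float)
    def edges(ctr,z,rs,angs):
        P=[]
        for a in angs:
            pts=[px([ctr[0]+r*np.cos(a),ctr[1]+r*np.sin(a),z],c) for r in rs]
            v=np.array([gray[int(np.clip(round(p[1]),0,383)),int(np.clip(round(p[0]),0,511))] for p in pts])
            d=v[2:]-v[:-2]; i=d.argmin()
            if d[i]<-25: P.append(np.array([ctr[0]+rs[i+1]*np.cos(a),ctr[1]+rs[i+1]*np.sin(a)]))
        return np.array(P)
    P=edges((554.5,-39.5),45,np.arange(80,135,1.),np.radians(np.arange(0,360,4)))
    s=least_squares(lambda q:np.hypot(*(P-q[:2]).T)-q[2],[554,-39,115],loss="soft_l1"); print(f,"table",len(P),s.x.round(1),np.median(abs(s.fun)).round(2))
    # gate plate: bright blob -> minAreaRect at z=156
    m=(gray>(150)).astype(np.uint8)
    u=px([547,178,156],c).round().astype(int)
    m=cv2.morphologyEx(m,cv2.MORPH_CLOSE,np.ones((3,3)))
    n,lab,st,_=cv2.connectedComponentsWithStats(m)
    best=[(st[i,4],i) for i in range(1,n) if st[i,0]<=u[0]<=st[i,0]+st[i,2] and st[i,1]<=u[1]<=st[i,1]+st[i,3]]
    if best:
        k=max(best)[1]; uv=np.argwhere(lab==k)[:,::-1]; print("  gate",cv2.minAreaRect(bp(uv,c,156).astype(np.float32)))
    cv2.imwrite(f"pics/c_{f}.png",im)
c=np.load("pics/top.npz"); im=cv2.imread("pics/top0.png"); u=px([553,290,180],c).astype(int); print(u)
a=cv2.resize(im[u[1]-60:u[1]+60,u[0]-60:u[0]+140],None,fx=4,fy=4)
cv2.imwrite("pics/crop1.png",a)
for n,X in(("w1",[545,178,156]),):
    c=np.load(f"pics/{n}.npz");print(px(X,c))
E
python3 fit2.py
```

```text
w1 table 83 [553.7 -39.6 114.1] 0.96
  gate ((543.74169921875, 175.83248901367188), (113.76180267333984, 123.66523742675781), 85.95704650878906)
w2 table 88 [553.2 -40.1 114.5] 0.67
top0 table 89 [555.9 -40.3 114.4] 1.1
  gate ((546.7050170898438, 175.7056427001953), (116.5184326171875, 125.5496597290039), 85.79088592529297)
[114 197]
[195.97551768  67.15616774]
```

View pics/crop1.png

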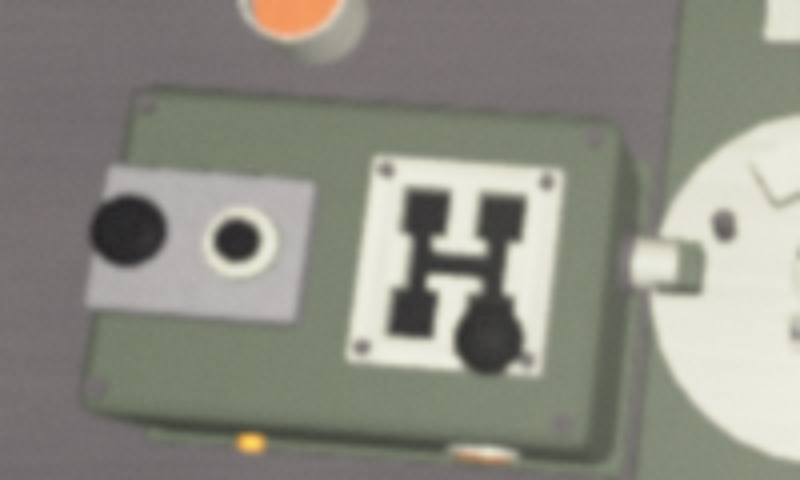

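```bash
python3 - <<'E'
from h import *
G=np.array([554,-40,0]);Rz=R.from_euler('z',-4.12,degrees=True).as_matrix()
for c in("top","side"):
    ci=viewer.camera_info(c); im=viewer.read_camera(c)
    print(c,[((Rz.T@(world(d["at"],ci)-G)).round(1).tolist(),round(d["confidence"],2)) for d in viewer.pinpoint("clamp_pad",c)[:2]])
    for x in(5,): 
        print([(z,pix(G+Rz@[x,0,z],ci).round(1)) for z in (72,140,175)], pix(G+Rz@[178,0,100],ci))
a=cv2.imread('pics/side0.png');ci=viewer.camera_info("side");u=pix(G+[60,0,80],ci).astype(int);print('sideorg',u-[50,60])
A=cv2.resize(a[u[1]-60:u[1]+40,u[0]-50:u[0]+83],(800,600),interpolation=cv2.INTER_CUBIC)
b=cv2.imread('pics/w2.png');B=cv2.resize(b[80:230,120:320],(800,600),interpolation=cv2.INTER_CUBIC)
cv2.imwrite('pics/d.png',np.vstack([A[100:400],B[:300]]))
E
```

```text
top [([-20.2, 216.3, 153.8], 0.41), ([12.0, -1.2, 91.2], 0.39)]
[(72, array([260.8, 204.4])), (140, array([261.4, 199.1])), (175, array([261.6, 196.1]))] [265.95401046 135.583828  ]
side []
[(72, array([250.1, 219.7])), (140, array([250.4, 204. ])), (175, array([250.5, 195.4]))] [291.93387887 188.80389681]
sideorg [212 149]
```

View pics/d.png

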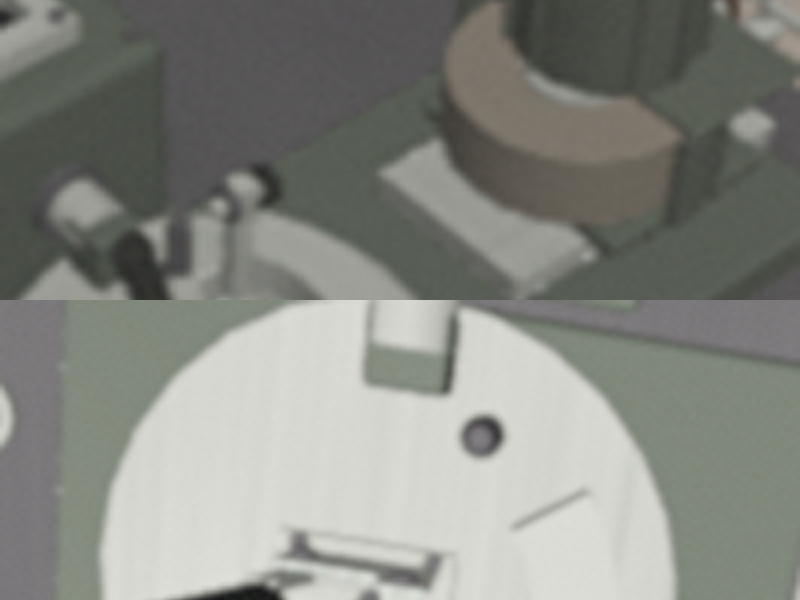

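```bash
python3 - <<'E'
from h import *
a=0.11; S=np.array([420.3,-352.8,0]); g=S+25.5*np.array([np.cos(a),np.sin(a),0])
robot.movep([g[0],g[1],110],down(a)); grip(0.55,60)
robot.servo_line([g[0],g[1],40],feed=100)
w=grip(0.0,60); o=robot.observe(); print(o['t'],o['grip_width']*92,o['contact_force'],o['tcp_pos'])
robot.servo_line([g[0],g[1],50],feed=40)
robot.servo_line([g[0],g[1],240],feed=200); o=robot.observe(); print(o['t'],o['grip_width']*92,o['contact_force'],o['wrist_torque'],o['joints'])
snap("wrist","w4",["shoe"]);im=viewer.read_camera("side");cv2.imwrite("pics/s4.png",im[:,:,::-1])
A=cv2.imread("pics/w4.png");B=cv2.imread("pics/s4.png")
cv2.imwrite("pics/e.png",cv2.resize(np.hstack([A,B]),(800,300)))
E
```

```text
11.0833 12.484370966542892 [1.33286979 0.25555642 1.09045178] [ 446.15355735 -350.03966644   40.20541859]
12.5833 12.478846947601154 [ 0.44146782 -0.48980646 -4.74895475] [-3.36558383e-02 -6.15339566e-05 -6.63359189e-05] [ 0.45730747  0.30006639  0.18305679  1.79698765 -0.06181873  1.05265713
  0.773164  ]
wrist shoe [([419.5, -353.4, 198.3], 0.77), ([752.1, -288.3, 2.0], 0.15)]
```

View pics/e.png

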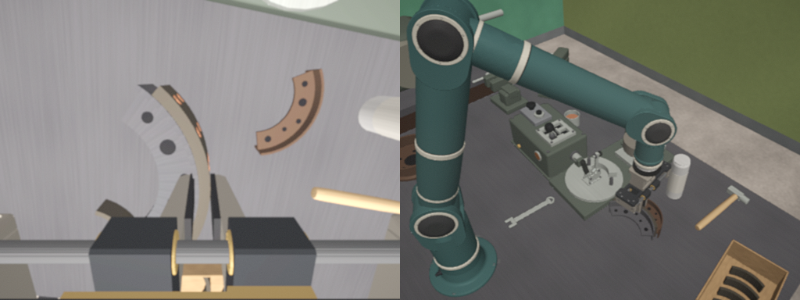

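```bash
cat >> h.py <<'E'
G=np.array([554.,-40,0]);YAW=-np.radians(4.12);Rz=R.from_euler('z',YAW).as_matrix()
def gw(x,y,z): return G+Rz@np.array([x,y,z])
E
python3 - <<'E'
from h import *
p=gw(100.5,0,240); robot.servo_line(list(p),feed=250,rotation=down(YAW))
o=robot.observe(); print(o['t'],o['tcp_pos'],p,o['contact_force'],o['grip_width']*92)
snap("wrist","w5",["shoe","nest","grinder"])
im=viewer.read_camera("side");cv2.imwrite("pics/s5.png",im[:,:,::-1]);im=viewer.read_camera("top");cv2.imwrite("pics/t5.png",im[:,:,::-1])
f0=np.array(o['contact_force'])
robot.servo_line(list(gw(100.5,0,140)),feed=120); o=robot.observe(); print(o['t'],o['contact_force']-f0)
for z in range(136,99,-6):
    robot.servo_line(list(gw(100.5,0,z)),feed=40); o=robot.observe(); d=np.array(o['contact_force'])-f0; print(z,o['tcp_pos'].round(1),d.round(1),np.round(o['wrist_torque'],2))
    if np.linalg.norm(d)>8: break
a=[cv2.imread(f'pics/{c}.png') for c in ('w5',)]
viewer_im=viewer.read_camera("wrist")[:,:,::-1]; s=viewer.read_camera("side")[:,:,::-1]
cv2.imwrite("pics/f.png",cv2.resize(np.vstack([np.hstack([a[0],viewer_im]),np.hstack([s,cv2.resize(s[130:270,180:367],(512,384))])]),(800,600)))
print(robot.observe()['t'])
E
```

```text
14.35 [653.65886133 -49.05881265 240.03014229] [654.24028437 -47.22048405 240.        ] [-0.33208079 -0.33225913 -4.18390866] 12.169001308212938
wrist shoe [([630.3, -47.5, 199.4], 0.66)]
wrist nest []
wrist grinder [([628.9, -46.3, 198.3], 0.17)]
15.6333 [0.81276722 1.39140426 0.56811073]
136 [654.3 -47.2 136.3] [-0.1  0.2  0.4] [-0.05 -0.   -0.01]
130 [653.9 -47.2 129.5] [0.2 0.2 0.2] [-0.05 -0.02 -0.04]
124 [653.9 -47.2 123.5] [ 0.1  0.3 -0.1] [-0.07  0.05  0.02]
118 [653.9 -47.2 117.6] [0.1 0.6 0.3] [-0.07 -0.02  0.04]
112 [653.9 -47.2 111.6] [2.1 0.4 0.4] [-0.07 -0.07  0.01]
106 [653.9 -47.2 105.5] [ 0.2  0.6 -0.2] [-0.03 -0.03  0.04]
100 [653.9 -47.2  99.6] [ 0.2  0.7 -0.8] [-0.07 -0.01  0.02]
17.7833
```

View pics/f.png

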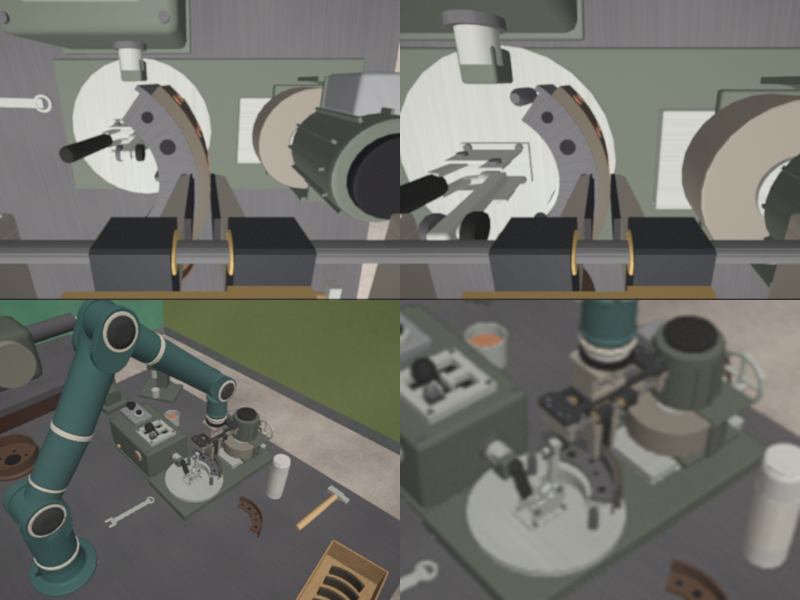

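```bash
python3 - <<'E'
from h import *
robot.hold(0.1)
f0=np.array(robot.observe()['contact_force'])
for z in np.arange(97,87.4,-1.5):
    robot.servo_line(list(gw(100.5,0,z)),feed=20); o=robot.observe(); d=np.array(o['contact_force'])-f0; print(z,o['tcp_pos'].round(1),d.round(1),np.round(o['wrist_torque'],2))
    if np.linalg.norm(d)>4: break
print(o['t'])
E
```

```text
97.0 [654.1 -47.2  96.8] [ 0.  -0.4  0.7] [-0.1  -0.01 -0.03]
95.5 [654.1 -47.2  95.4] [-0.6 -0.8  0.4] [-0.12 -0.04  0.07]
94.0 [654.1 -47.2  93.9] [-0.8 -1.   0. ] [-0.11 -0.05 -0.01]
92.5 [654.1 -47.2  92.3] [-0.1 -1.8  0.2] [-0.05 -0.   -0.06]
91.0 [654.2 -47.2  90.9] [-1.  -1.1  1.2] [-0.05  0.02 -0.07]
89.5 [654.6 -47.3  90.2] [-1.8 -0.5  5.3] [-0.02  0.26  0.01]
19.4333
```

```bash
python3 - <<'E'
from h import *
o=robot.observe();ci=viewer.camera_info("wrist");ci=dict(ci);dz=99.6-o['tcp_pos'][2]
ci["t"]=np.array(ci["t"])-np.array(ci["R"])@[0,0,dz]
for x,z in((-55,172),(-49,145),(0,165),(10,165),(20,165),(30,165),(10,100)): print(x,z,(pix(gw(x,0,z),ci)*.78125+[400,0]).round())
# release
w=o['tcp_pos'];grip(0.25); grip(0.5); o=robot.observe(); print(o['t'],o['contact_force'],o['tcp_pos'])
robot.servo_line(list(gw(100.5,0,135)),feed=60)
robot.servo_line(list(gw(90,0,260)),feed=250)
snap("wrist","w6",["shoe"]); 
for c in("top","side"):
    viewer.read_camera(c);ci=viewer.camera_info(c);print(c,[(world(d["at"],ci).round(1).tolist(),round(d["confidence"],2)) for d in viewer.pinpoint("shoe",c)[:1]])
print(gw(75,0,50),robot.observe()['t'])
im=cv2.imread("pics/w6.png")
ci=np.load("pics/w6.npz")
for a in np.radians(np.linspace(-55,55,23)):
    for r,col in((62,(0,255,0)),(107,(0,0,255))):
        z=78 if r==62 else 100
        u=pix(gw(r*np.cos(a),r*np.sin(a),z),dict(K=0,camera_matrix=ci["K"],R=ci["R"],t=ci["t"])); cv2.circle(im,tuple(int(v) for v in u.round()),1,col,-1)
cv2.imwrite("pics/g.png",cv2.resize(im,(768,576)))
E
```

```text
-55 172 [307. 243.]
-49 145 [369. 214.]
0 165 [421. 234.]
10 165 [439. 234.]
20 165 [457. 234.]
30 165 [475. 234.]
10 100 [493. 183.]
20.3083 [ 0.50359334 -0.25627275 -0.39926861] [654.25733525 -47.22863839  89.48723939]
wrist shoe [([628.7, -42.2, 50.8], 0.69)]
top []
side [([629.2, -45.2, 54.1], 0.84)]
[628.80618236 -45.38842094  50.        ] 22.1667
```

View pics/g.png

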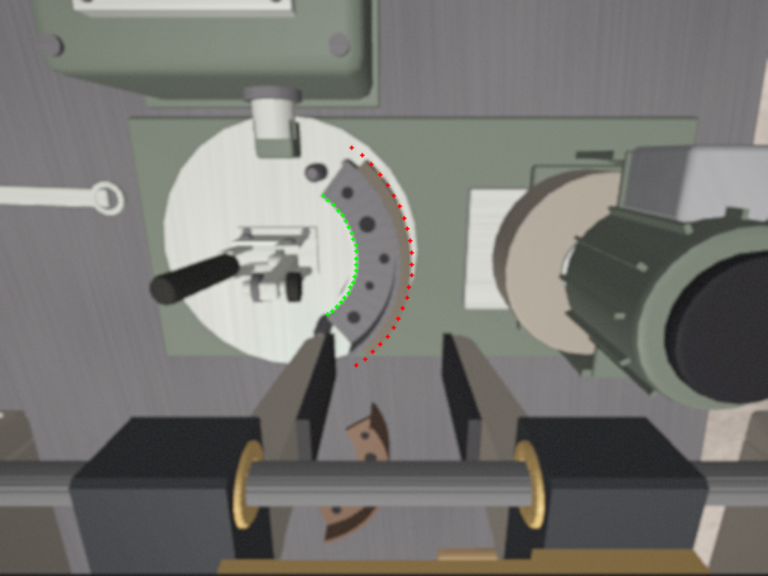

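```bash
python3 - <<'E'
from h import *
rot=down(YAW+np.pi/2)
def tcp(th,s=78,off=0): 
    c=np.array([-30-s*np.cos(th)+(10.5+off)*np.sin(th),72+s*np.sin(th)+(10.5+off)*np.cos(th)]); return list(gw(c[0]+10,0,c[1]))
robot.movep(list(gw(-20,0,230)),rot); grip(0.0,20)
robot.servo_line(tcp(1.36,off=6),feed=120)
o=robot.observe(); f0=np.array(o['contact_force']); print(o['t'],o['joints'].round(2),o['tcp_pos'])
mx=0
for th in np.linspace(1.32,0.09,20):
    robot.servo_line(tcp(th),feed=60); o=robot.observe(); d=np.array(o['contact_force'])-f0; print(round(th,2),o['tcp_pos'].round(1),d.round(1))
    if np.linalg.norm(d)>35: break
print(o['t'])
p=o['tcp_pos']; robot.servo_line([p[0]+5,p[1],p[2]+40],feed=150)
for c in("side","top"):
    im=viewer.read_camera(c);cv2.imwrite(f"pics/{c}7.png",im[:,:,::-1])
snap("wrist","w7",["clamp_grip"])
A=cv2.imread("pics/side7.png")[130:270,180:367];B=cv2.imread("pics/w7.png");C=cv2.imread("pics/top7.png")[150:260,200:347]
cv2.imwrite("pics/i.png",np.hstack([cv2.resize(x,(400,300)) for x in(A,B)]))
print(robot.observe()['t'])
E
```

```text
25.0583 [ 0.18  0.37 -0.21  1.93  0.1   0.86  1.42] [534.35099921 -38.53093519 152.2340551 ]
1.32 [524.7 -37.9 150.7] [ 0.9  0.1 -0.2]
1.26 [519.7 -37.5 149.6] [ 0.8  0.5 -0.8]
1.19 [514.4 -37.2 148.2] [ 1.1 -0.1 -0.6]
1.13 [509.3 -36.8 146.7] [0.3 0.4 0.3]
1.06 [504.6 -36.4 145. ] [0.8 0.6 0.9]
1.0 [500.  -36.1 143. ] [1.3 0.4 0.5]
0.93 [495.5 -35.8 140.6] [ 1.   0.8 -1. ]
0.87 [491.2 -35.5 138. ] [ 0.6  0.8 -1.1]
0.8 [487.  -35.2 135.1] [ 0.5 -0.1 -0.1]
0.74 [483.1 -34.9 132. ] [0.7 0.1 0.2]
0.67 [479.3 -34.7 128.6] [ 1.1  1.1 -0. ]
0.61 [475.8 -34.4 124.9] [ 0.9  0.7 -0.3]
0.54 [472.5 -34.1 121. ] [ 1.  -0.8  0.4]
0.48 [469.4 -33.9 116.9] [ 1.  -0.3 -1.3]
0.41 [466.6 -33.7 112.7] [ 1.3  1.  -0.4]
0.35 [464.4 -33.5 108.4] [1.7 0.1 0.8]
0.28 [462.2 -33.4 103.8] [ 1.6 -0.5 -0.1]
0.22 [460.  -33.3  98.9] [1.2 0.6 0.5]
0.15 [458.1 -33.2  93.9] [ 0.9  0.3 -0.2]
0.09 [458.6 -33.1  92. ] [-5.6  0.2 26.6]
30.1083
wrist clamp_grip [([452.6, -34.9, 79.9], 0.63)]
30.7417
```

View pics/i.png

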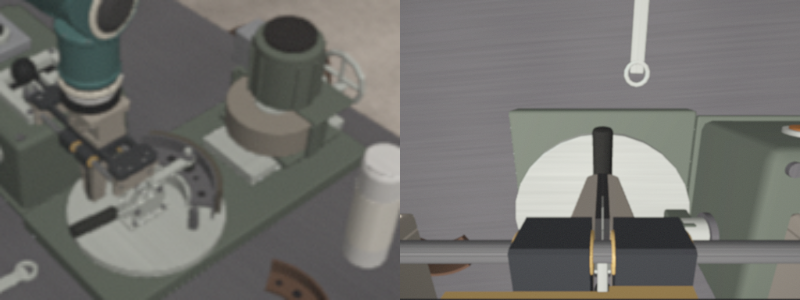

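```bash
python3 - <<'E'
from h import *
import sys
o=robot.observe();p=o['tcp_pos']
robot.servo_line([p[0],p[1],290],feed=300)
robot.movep([580,200,340],down(YAW+np.pi/2)); grip(0.75,60)
ci=snap("wrist","w8",["feed_knob","gate_centre","notch_goal","start_top"])
print(robot.observe()['t'])
c=np.load("pics/w8.npz");im=cv2.imread("pics/w8.png");g=cv2.GaussianBlur(cv2.cvtColor(im,cv2.COLOR_BGR2GRAY),(3,3),0)
def bp(uv,z):
    d=np.linalg.solve(c["K"],np.c_[uv,np.ones(len(uv))].T).T@c["R"]; C=-c["R"].T@c["t"]; return (C+d*((z-C[2])/d[:,2:]))[:,:2]
u=pix([545,176,156],ci)
n,lab,st,_=cv2.connectedComponentsWithStats((g>150).astype(np.uint8))
k=max((st[i,4],i) for i in range(1,n) if abs(st[i,0]+st[i,2]/2-u[0])<50 and abs(st[i,1]+st[i,3]/2-u[1])<50)[1]
print("plate",cv2.minAreaRect(bp(np.argwhere(lab==k)[:,::-1],156).astype(np.float32)))
for n,X,col in(("k",[490,141.5,226],(0,0,255)),("g",[545,176,156],(0,255,0)),("n",[545+31.5,176+19.8,156],(255,0,0)),("s",[553,292,182],(255,0,255))):
    u=pix(X,ci); print(n,u.round(1)); cv2.drawMarker(im,tuple(int(v) for v in u.round()),col,0,8)
cv2.imwrite("pics/j.png",cv2.resize(im,(768,576),interpolation=cv2.INTER_CUBIC))
E
```

```text
wrist feed_knob [([490.9, 141.2, 227.7], 0.98)]
wrist gate_centre [([541.7, 173.6, 163.1], 0.81), ([628.6, -42.7, 49.1], 0.74)]
wrist notch_goal [([573.4, 198.9, 153.8], 0.85), ([554.0, -42.0, 1.8], 0.43)]
wrist start_top [([555.5, 293.4, 187.1], 0.79)]
33.7833
plate ((544.1024169921875, 175.85678100585938), (114.14053344726562, 122.67494201660156), 85.8687515258789)
k [191.3 100. ]
g [238.  145.2]
n [255.9 169. ]
s [337.7 148. ]
```

View pics/j.png

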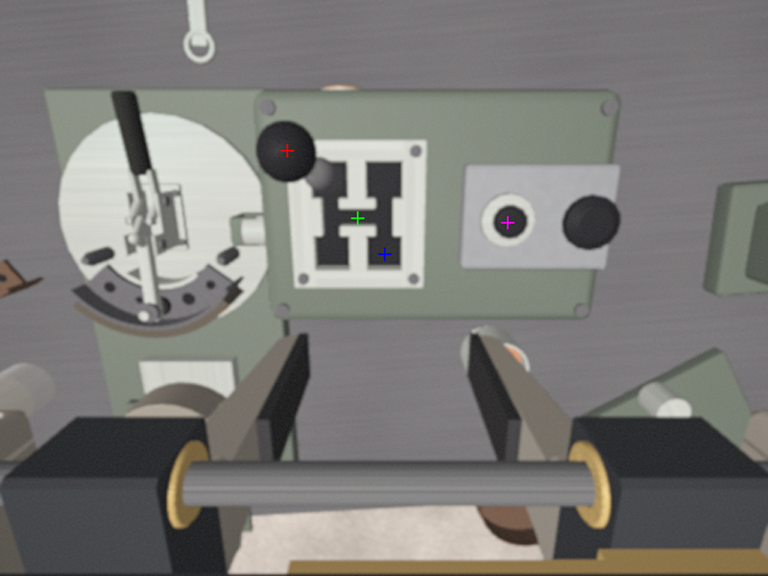

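```bash
cat >> h.py <<'E'
GATE=np.array([544.3,175.9,156.])
def knob(px,py,lift): 
    u=np.array([px,py,107.]);u/=np.linalg.norm(u); return GATE+Rz@(u*(195+lift)+[0,0,-114])
E
python3 - <<'E'
from h import *
k=knob(-30,-22,0); print(k)
D=np.array([0,0,-19])
rot=down(YAW+np.pi/2)
robot.movep(list(k+[0,0,60]),rot); robot.servo_line(list(k+D),feed=150)
grip(0.0,60); o=robot.observe(); f0=np.array(o['contact_force']); print(o['t'],o['grip_width']*92,f0,o['tcp_pos'])
def go(a,b,n,feed):
    for s in np.linspace(0,1,n+1)[1:]:
        w=np.array(a)+(np.array(b)-a)*s; robot.servo_line(list(knob(*w)+D),feed=feed); o=robot.observe(); d=Rz.T@(np.array(o['contact_force'])-f0)
        print(w.round(1),(Rz.T@(o['tcp_pos']-knob(*w)-D)).round(1),d.round(1),round(o['grip_width']*92,1))
        if np.linalg.norm(d)>40: print("STOP"); raise SystemExit
go([-30,-22,0],[-30,-22,22],2,60)
go([-30,-22,22],[0,-22,22],3,80)
print(robot.observe()['t'])
E
```

```text
[490.07201329 141.83820322 226.1850142 ]
35.6167 35.68463888415407 [-0.38703616 -0.53510256  3.1784675 ] [490.21812301 141.80191251 207.53507137]
[-30. -22.  11.] [-0.2 -0.   0. ] [ 1.3  2.  -8.5] 36.0
[-30. -22.  22.] [-0.1 -0.   0.3] [ 1.1  1.6 -8.6] 35.6
[-20. -22.  22.] [-0.4  0.3 -0.5] [-1.1  2.6 -8.6] 35.7
[-10. -22.  22.] [-0.1 -0.2 -0.3] [ 0.2  1.8 -9.9] 36.0
[  0. -22.  22.] [ 0.  -0.1 -0.2] [-0.5  1.  -8. ] 35.7
37.4583
```

```bash
python3 - <<'E'
from h import *
D=np.array([0,0,-19]); f0=np.array([-.39,-.54,3.2])
def go(a,b,n,feed):
    for s in np.linspace(0,1,n+1)[1:]:
        w=np.array(a)+(np.array(b)-a)*s; robot.servo_line(list(knob(*w)+D),feed=feed); o=robot.observe(); d=Rz.T@(np.array(o['contact_force'])-f0)
        print(w.round(1),d.round(1),round(o['grip_width']*92,1))
        if np.linalg.norm(d)>40: print("STOP"); raise SystemExit
go([0,-22,22],[0,22,22],4,80)
go([0,22,22],[30,22,22],3,80)
go([30,22,22],[30,22,3],2,60)
grip(0.7); robot.hold(0.2)
p=robot.observe()['tcp_pos']; robot.servo_line([p[0],p[1],320],feed=250)
ci=snap("wrist","w9",["feed_knob","start_top"]); print(knob(30,22,0),robot.observe()['t'])
im=viewer.read_camera("top");cv2.imwrite("pics/t9.png",im[:,:,::-1])
A=cv2.imread("pics/w9.png")
cv2.imwrite("pics/k.png",np.hstack([cv2.resize(A,(400,300)),cv2.resize(im[130:250,60:220,::-1],(400,300))]))
E
```

```text
[  0. -11.  22.] [  1.1  -3.9 -10.4] 35.8
[ 0.  0. 22.] [  1.   -4.8 -10. ] 36.0
[ 0. 11. 22.] [ 0.2 -5.7 -7.8] 36.0
[ 0. 22. 22.] [ 1.2 -5.1 -7.9] 36.1
[10. 22. 22.] [-0.5 -4.4 -8.7] 35.4
[20. 22. 22.] [-2.3 -0.1 -7.8] 35.6
[30. 22. 22.] [-1.3  0.4 -8.6] 36.0
[30.  22.  12.5] [-1.7  1.3 -9.1] 36.0
[30. 22.  3.] [0.6 3.1 3.8] 36.1
wrist feed_knob [([598.6, 212.7, 225.8], 0.98)]
wrist start_top [([554.4, 292.6, 186.7], 0.9)]
[598.52798671 209.96179678 226.1850142 ] 42.475
```

View pics/k.png

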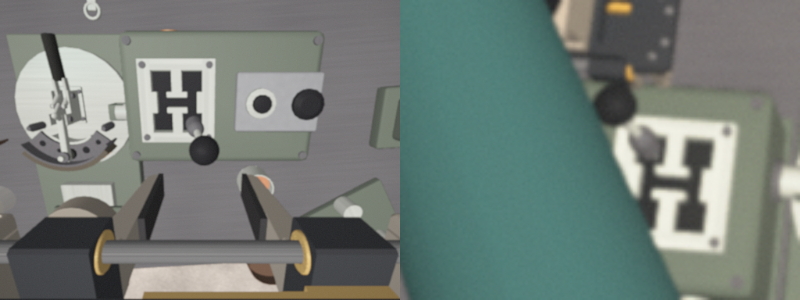

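```bash
python3 - <<'E'
from h import *
S=np.array([554.0,292.3]); rot=down(YAW+np.pi/2)
robot.movep([*S,300],rot); grip(0.0,20); robot.servo_line([*S,188],feed=150); robot.hold(0.1)
f0=np.array(robot.observe()['contact_force'])
for z in np.arange(185,173.9,-1):
    robot.servo_line([*S,z],feed=30); o=robot.observe(); d=np.array(o['contact_force'])-f0; print(z,o['tcp_pos'][2].round(2),d.round(1))
    if d[2]>10: break
robot.hold(0.2); print((np.array(robot.observe()['contact_force'])-f0).round(1))
robot.servo_line([*S,188],feed=60); print(robot.observe()['t'])
E
```

```text
185.0 185.67 [ 0.8 -1.3  0.5]
184.0 184.5 [1.6 0.4 1.9]
183.0 183.3 [ 2.8 -0.5  3.2]
182.0 182.22 [3.6 1.  3. ]
181.0 181.19 [2.6 0.3 3.2]
180.0 180.44 [ 1.9 -0.   5.1]
179.0 180.36 [ 1.  -1.3 10.2]
[ 1.7  0.7 10.1]
47.2417
```

```bash
python3 - <<'E'
from h import *
S=np.array([554.0,292.3]); rot=down(YAW)
robot.servo_line([*S,240],feed=200)
T=S+(Rz@[-0.6*92/2-7,0,0])[:2]
robot.movep([*T,215],rot); grip(0.6,20); robot.servo_line([*T,189],feed=150); robot.hold(0.15)
f0=np.array(robot.observe()['contact_force'])
for z in np.arange(186,172.9,-1):
    robot.servo_line([*T,z],feed=40); o=robot.observe(); d=np.array(o['contact_force'])-f0; print(z,o['tcp_pos'][2].round(2),d.round(1))
    if d[2]>9: break
im=viewer.read_camera("side")
ci=viewer.camera_info("side");u=pix([554,292,182],ci).astype(int);print(u,o['grip_width'],o['t'])
cv2.imwrite("pics/l.png",cv2.resize(im[u[1]-40:u[1]+35,u[0]-50:u[0]+50,::-1],(800,600),interpolation=cv2.INTER_CUBIC))
E
```

```text
186.0 186.44 [1.5 0.1 1.8]
185.0 185.31 [0.7 1.4 1.6]
184.0 184.23 [-0.   0.6  2.7]
183.0 183.19 [1.3 1.2 2.6]
182.0 182.18 [1.6 2.1 3.6]
181.0 181.17 [2.3 1.4 5.1]
180.0 180.39 [1.4 1.1 6.7]
179.0 180.28 [-0.4  0.2 10.1]
[178 143] 0.6021336933600582 52.375
```

View pics/l.png

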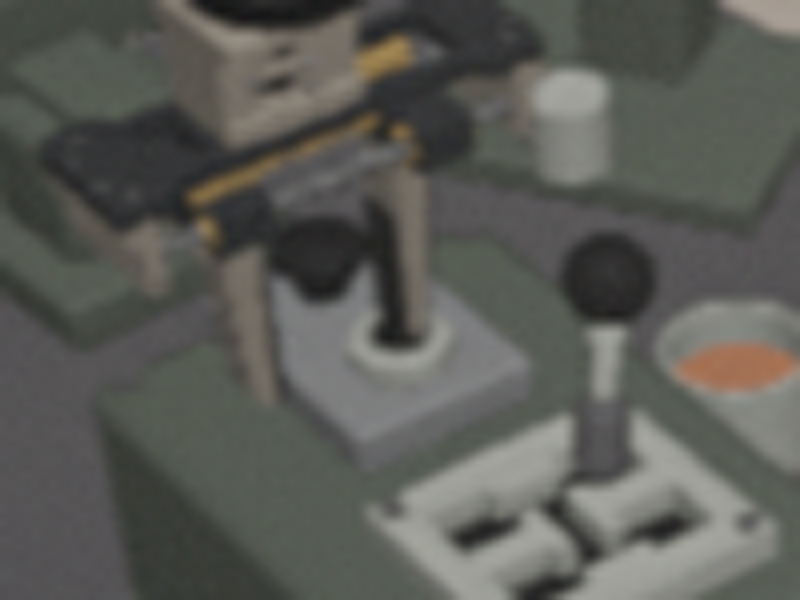

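```bash
python3 - <<'E'
from h import *
p=np.array(robot.observe()['tcp_pos']); T=p[:2]
for z in (178,177,176):
    robot.servo_line([*T,z],feed=40); o=robot.observe(); print(z,o['tcp_pos'][2].round(2),np.round(o['contact_force'],1))
robot.servo_line([*T,195],feed=80); robot.servo_line([*T,300],feed=250)
print(robot.observe()['t'])
N=["feed_knob","shoe","clamp_grip","bare_shoe","spray_can","rivet_tin","start_top"]
ci=snap("side","sz",N); print(np.round(gw(75,0,50)),knob(30,22,0).round())
o=robot.observe(); print(o['t'],o['contact_force'])
im=cv2.imread("pics/sz.png"); cv2.imwrite("pics/m.png",cv2.resize(im[110:300,110:363],(800,600),interpolation=cv2.INTER_CUBIC))
E
```

```text
178 180.15 [-4.  -2.4 16.4]
177 180.03 [-5.3 -3.1 21.3]
176 179.94 [-7.8 -4.1 26.6]
54.1333
side feed_knob []
side shoe [([627.6, -45.8, 51.5], 0.71), ([628.7, -46.8, 51.3], 0.66)]
side clamp_grip []
side bare_shoe [([597.4, -302.7, -0.4], 0.73), ([594.9, 213.5, 225.9], 0.26)]
side spray_can [([752.2, -291.8, -3.6], 0.66)]
side rivet_tin [([746.8, 321.6, 1.2], 0.58), ([629.0, -45.0, 55.3], 0.24)]
side start_top [([549.5, 301.0, 184.7], 0.53)]
[629. -45.  50.] [599. 210. 226.]
54.5333 [ 0.28035087  0.6977507  -0.07441865]
```

View pics/m.png

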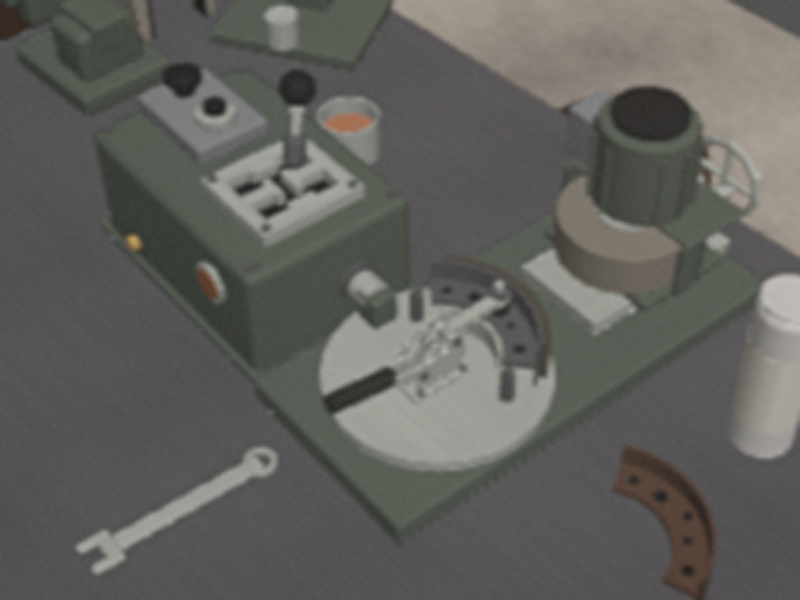

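```bash
python3 -c "
from h import *
robot.job_done(); print(robot.observe()['t'])"
```

```text
the job is handed in; nothing more can be done
the job is handed in; nothing more can be done
```

The job is done in the order asked and handed in at about 54.5 s of the 64 s allowed, with the arm clear of everything. The one thing I could not confirm directly is the start button's full travel.

- **Shoe:** I lowered the relined shoe onto the saddle, lining to the wheel, until I felt about 5 N of contact, then let go. The last side view puts it within about 2 mm of the nest.
- **Clamp:** I swung the handle down until it met a firm stop at 26.6 N. In the pictures the handle is nearly level and the arm lies on the web. That push is more than the 10 N quoted for the handle.
- **Feed lever:** I took it through the H gate with no snagging and let it drop into the far left notch. The knob's height afterwards was 225.8 mm against 226 mm expected.
- **Start button:** I pressed and released it twice, first with the shut fingers and then with one finger. Each time the force rose over about 6 mm and met a hard stop with the tip reading about 180 mm. With the button top at 182 mm, full travel should end at 176 mm. The network placed the top at about 186 mm, which fits a full press, but nothing reads the button itself, so a finger catching the bezel is not ruled out.
- **Bystanders:** the spray can and rivet tin were found within about 1 mm of where they started. The bare shoe read (597, -303), against an earlier side reading of (595, -306), which is within the network's error. I did not touch any of them.
- **Network misses:** in that last picture it did not find the knob or the clamp grip, so those two rest on the earlier readings and on what the final picture shows.

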